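# Set out the inks on the pot block

### The job

First take the empty, open white ink pot out of the pine block and stand it in the green washing-up tray. Then stand the yellow-, red- and blue-capped ink pots in the block, each in the well beside the swatch of its own colour. Keep every pot upright throughout, and leave the amber ink bottle and the dark blue dropper bottle where they are.

Things in the scene. Friction and masses are not known exactly. Their poses are not given: they have to be found in the camera images.
- pot_empty_mid (a point): the empty ink pot: an open white plastic cup, dark brown dried ink at the bottom inside, no cap, 42 mm outer diameter, 60 mm tall, wall 3 mm, about 60 g. It starts standing in one of the three wells. This point is on its axis, half-way up (30 mm above its underside); z is up when it stands
- pot_yellow_mid (a point): small round ink pot with a yellow screw cap, standing on the table: clear glass with yellow ink below, yellow cap on top; 42 mm diameter all the way up, 60 mm tall, about 90 g. This point is on its axis, half-way up (30 mm above its underside); z is up when it stands
- pot_red_mid (a point): small round ink pot with a red screw cap, standing on the table: clear glass with red ink below, red cap on top; 42 mm diameter all the way up, 60 mm tall, about 90 g. This point is on its axis, half-way up (30 mm above its underside); z is up when it stands
- pot_blue_mid (a point): small round ink pot with a blue screw cap, standing on the table: clear glass with blue ink below, blue cap on top; 42 mm diameter all the way up, 60 mm tall, about 90 g. This point is on its axis, half-way up (30 mm above its underside); z is up when it stands
- well_yellow (a point): well for the yellow pot: round recess 60 mm across, 6 mm deep, in the fixed pine block, beside the yellow swatch card (56 x 30 mm). Point: centre of the well's floor, 16 mm above the table. x points to the swatch (its centre 54 mm off), y along the row. Block 320 x 120 x 22 mm high, three wells in a row 105 mm apart; which swatch marks which well varies
- well_red (a point): well for the red pot: round recess 60 mm across, 6 mm deep, in the fixed pine block, beside the red swatch card (56 x 30 mm). Point: centre of the well's floor, 16 mm above the table. x points to the swatch (its centre 54 mm off), y along the row. Block 320 x 120 x 22 mm high, three wells in a row 105 mm apart; which swatch marks which well varies
- well_blue (a point): well for the blue pot: round recess 60 mm across, 6 mm deep, in the fixed pine block, beside the blue swatch card (56 x 30 mm). Point: centre of the well's floor, 16 mm above the table. x points to the swatch (its centre 54 mm off), y along the row. Block 320 x 120 x 22 mm high, three wells in a row 105 mm apart; which swatch marks which well varies
- tray_floor (a point): the green washing-up tray, fixed to the table, 160 x 160 mm outside, 16 mm high, walls 4 mm, open on top. This point is the centre of its inner floor, 4 mm above the table; x and y run along its sides, z up
- bottle_amber: bystander: amber glass ink bottle with a black cap, 60 mm diameter, 82 mm tall, loose; origin at the centre of its underside. It must stay where it is
- bottle_dropper: bystander: dark blue bottle with a black rubber dropper bulb, 42 mm diameter, 98 mm tall, loose; origin at the centre of its underside. It must stay where it is

How it is judged:
On the way:
1. the empty pot stands released in the tray, before any capped pot has been put in a well (x of pot_empty_mid in the frame of tray_floor between -0.062 and 0.062 m and y of pot_empty_mid in the frame of tray_floor between -0.062 and 0.062 m and z of pot_empty_mid in the frame of tray_floor between 0.025 and 0.035 m and angle between pot_empty_mid's own z axis and vertical below 0.12 rad and linear speed of pot_empty below 0.03 m/s and contact force between the fingers and pot_empty below 0.05 N and horizontal distance between each of pot_yellow_mid, pot_red_mid, pot_blue_mid and well_yellow above 0.035 m and horizontal distance between each of pot_yellow_mid, pot_red_mid, pot_blue_mid and well_red above 0.035 m and horizontal distance between each of pot_yellow_mid, pot_red_mid, pot_blue_mid and well_blue above 0.035 m), for 0.2 s.
At the end, for the whole second after the job is handed in: The empty pot stands upright (within 7 degrees) on the tray's floor; each capped pot stands upright (within 6 degrees) on the floor of the well of its own colour (axis within 12 mm of the well's centre, so that it is down in the well and not on its rim); all are released and at rest (x of pot_empty_mid in the frame of tray_floor between -0.062 and 0.062 m and y of pot_empty_mid in the frame of tray_floor between -0.062 and 0.062 m and z of pot_empty_mid in the frame of tray_floor between 0.025 and 0.035 m and angle between pot_empty_mid's own z axis and vertical below 0.12 rad and linear speed of each of pot_empty, pot_yellow, pot_red, pot_blue below 0.03 m/s and horizontal distance between pot_yellow_mid and well_yellow below 0.012 m and z of pot_yellow_mid in the frame of well_yellow between 0.026 and 0.034 m and angle between each of pot_yellow_mid, pot_red_mid, pot_blue_mid's own z axis and vertical below 0.1 rad and horizontal distance between pot_red_mid and well_red below 0.012 m and z of pot_red_mid in the frame of well_red between 0.026 and 0.034 m and horizontal distance between pot_blue_mid and well_blue below 0.012 m and z of pot_blue_mid in the frame of well_blue between 0.026 and 0.034 m); the robot touches nothing.
It fails at once if a pot is tipped by more than 35 degrees (angle between any of pot_empty_mid, pot_yellow_mid, pot_red_mid, pot_blue_mid's own z axis and vertical above 0.61 rad).
It fails at once if a bystander bottle is shifted by more than 20 mm or knocked over (distance of any of bottle_amber, bottle_dropper from where it was at the start of the episode above 0.02 m or angle between any of bottle_amber, bottle_dropper's own z axis and vertical above 0.6 rad).
It also fails if it takes over 109 s, if anything falls off the work surface, if the arm or the gripper's body presses on something with over 40 N, if the wrist force passes 120 N, or if a joint passes its speed limit or range.

### The arm

A 7-joint arm with a two-finger parallel gripper is mounted at the origin on the work surface. World frame = base frame: x ahead of the robot, y to its left, z up, the work surface at z = 0. Lengths are in m, angles in rad, forces in N, time in s.
With the tool pointing down it reaches from about 0.4 to 0.9 m from the base axis. Payload 5.5 kg.
Tool frame: the origin (TCP) lies midway between the tips of the shut fingers; the grasp point (between the pads) lies 19 mm behind it (manip.grip_depth is the distance from the TCP to the grasp point, in m); z points along the fingers, y is the line along which they close (so a half turn about z gives the same grasp; the last joint's range is limited). The gripper opens to 92 mm and grips with 3 to 60 N. Pads are 19 mm wide; open, the fingers measure 130 mm over their backs; the gripper's body (75 mm by 190 mm) begins 47 mm behind the grasp point.
Start: joints at [1.581, 0.501, -0.427, 1.55, 0.221, 1.138, -0.21], TCP at [0.163, -0.629, 0.227] pointing down, gripper open.
Joint ranges: [-2.88, 2.88], [-0.31, 2.03], [-1.54, 1.56], [0.2, 2.42], [-1.41, 4.55], [0.19, 2.02], [-2.57, 2.57]. Speed limits (rad/s): [2.57, 2.57, 3.14, 3.14, 3.14, 3.14, 3.14].

### API

Orientations are given as a unit quaternion [x, y, z, w].
In Python, from bench import manip, effector, viewer gives the robot as it stands. Calls block until the motion is done:
- manip.move_pose(position, orientation): joint-space move of the TCP to a pose.
- manip.servo_line(position, ori=None, vel=0.15): straight line of the TCP; ori=None keeps the orientation; vel is the mean speed in m/s.
- manip.movej(angles): joint-space move.
- effector.open_jaws() and effector.close(f_grip=None): open the fingers fully, or close them until they stop; f_grip is the grip in N (None keeps the last).
- manip.sleep(seconds).
- manip.solve_ik(position, orientation): joint angles nearest the present ones, or None.
- viewer.get_image(name): name is "scene" or "top"; returns the picture (480x640x3 uint8, red, green, blue); there is no depth.
- viewer.get_calibration(name): a dict with "vfov" (degrees; the focal length in pixels is half the picture's height over the tangent of half this angle, whatever the lens; pixels are square), "cx", "cy" (the principal point, pixels), "eye" and "attitude" of the camera in the world. Camera axes: x right, y down, z forward; pixel columns grow to the right and rows downward; lengths in m; the calibration is good to about 2 mm. A picture is of the moment at which its call begins. get_calibration takes no time and is no camera call.
A pose or a line that the arm cannot do raises manip.PlanningError and nothing moves.
- manip.hand_in(): hands the job in; it is judged then, once.
Readings, each from a call of its own:
- manip.current_clock(): time.
- manip.current_q(): joint angles.
- manip.current_joint_velocities(): joint speeds.
- manip.current_tau(): joint torques, N m.
- manip.current_tool_pos(): TCP position.
- manip.current_tcp_rot(): TCP orientation.
- manip.current_force(): force on the tool from outside, world axes, zero at the start.
- manip.current_wrist_torque(): the same for the moment, N m.
- manip.current_finger_gap(): finger opening in m.
- manip.current_gripper_force(): force on a finger pad.
Only numpy, scipy, OpenCV 4.12 (cv2) and the standard library are available. Lean on these libraries where they do the work, as an engineer would, in place of code of your own. Each camera call takes 0.05 s, during which the arm holds its last target. There are 200 camera calls.

## Working session

There is one attempt and no reset: what is moved stays moved. The work goes in short steps, each a Python script; the robot and the scene stay as the last script left them, time stands still between calls to the robot, and variables do not carry over. Pictures are saved under pics/ and viewed, at most 14 in all, crops included, and the job is handed in when it is done.

```bash
mkdir -p pics
python3 - <<'E'
from bench import manip, effector, viewer
import cv2
for n in("scene","top"):
    im=viewer.get_image(n); cv2.imwrite(f"pics/{n}0.png",im[:,:,::-1]); print(n,viewer.get_calibration(n))
print(manip.current_clock(),manip.current_tcp_rot(),manip.current_finger_gap())
E
```

```text
scene {'vfov': 49.860573606096736, 'cx': 326.95036574268903, 'cy': 242.56516329016515, 'eye': array([ 0.92479417, -0.59344479,  0.87678524]), 'attitude': array([ 0.89591273,  0.27674224, -0.09508594, -0.33423462])}
top {'vfov': 55.56915832846673, 'cx': 321.7275131600633, 'cy': 249.78488869972426, 'eye': array([ 0.45229886, -0.00121846,  0.90000358]), 'attitude': array([-0.70194411,  0.71043055, -0.04048632,  0.0303934 ])}
0.1 [ 9.92018861e-01  1.26086320e-01 -9.37662936e-05 -8.99978731e-04] 0.09161641920056846
```

View pics/top0.png

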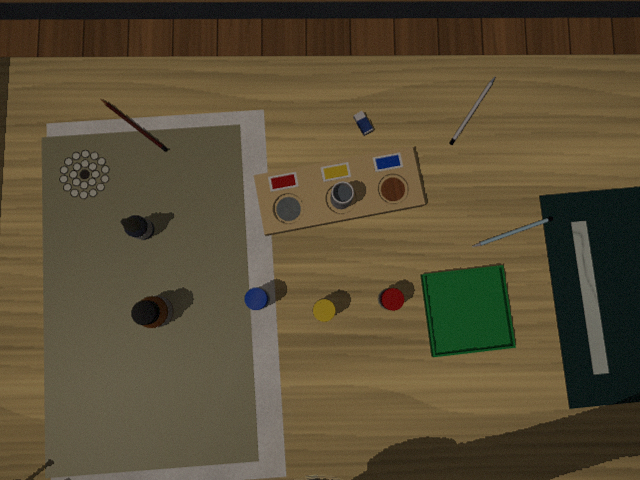

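View pics/scene0.png

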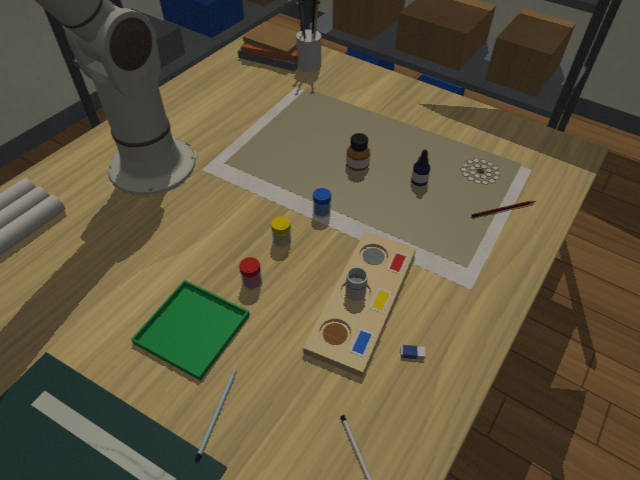

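The top view shows the red, yellow and blue swatches at (283,181), (335,171) and (388,162). The empty pot is in the middle (yellow) well at (343,193). The caps are at blue (256,298), yellow (324,310) and red (391,299), the tray is at (468,310), and the bottles are far left at (140,228) and (150,312). The scene view agrees.

```bash
cat > h.py <<'E'
from bench import manip, effector, viewer
import numpy as np, cv2
from scipy.spatial.transform import Rotation as R
def ray(n,uv):
    c=viewer.get_calibration(n); f=240/np.tan(np.radians(c['vfov'])/2)
    d=R.from_quat(c['attitude']).apply([(uv[0]-c['cx'])/f,(uv[1]-c['cy'])/f,1]); return np.array(c['eye']),d
def plane(n,uv,z):
    e,d=ray(n,uv); return e+d*(z-e[2])/d[2]
def pix(n,p):
    c=viewer.get_calibration(n); f=240/np.tan(np.radians(c['vfov'])/2)
    q=R.from_quat(c['attitude']).inv().apply(np.array(p)-c['eye']); return q[:2]/q[2]*f+[c['cx'],c['cy']]
HUE={'red':[(0,6),(174,180)],'yellow':[(24,34)],'blue':[(108,128)],'green':[(50,75)]}
def blobs(im,col,smin=150,vmin=60,amin=60):
    h=cv2.cvtColor(im,cv2.COLOR_RGB2HSV); m=np.zeros(h.shape[:2],np.uint8)
    for a,b in HUE[col]: m|=cv2.inRange(h,(a,smin,vmin),(b,255,255))
    cs,_=cv2.findContours(m,cv2.RETR_EXTERNAL,cv2.CHAIN_APPROX_NONE)
    return sorted([c for c in cs if cv2.contourArea(c)>amin],key=cv2.contourArea,reverse=True)
E
python3 - <<'E'
from h import *
for n in('top','scene'):
    im=cv2.cvtColor(cv2.imread(f'pics/{n}0.png'),cv2.COLOR_BGR2RGB)
    for col in HUE:
        for c in blobs(im,col):
            (u,v),(w,h),a=cv2.minAreaRect(c)
            print(n,col,cv2.contourArea(c),np.round([u,v,w,h,a],1),cv2.boundingRect(c),[np.round(plane(n,(u,v),z)[:2],4) for z in (.016,.022,.06)])
E
```

```text
top red 364.0 [392.5 299.   22.   21.   90. ] (382, 288, 22, 23) [array([ 0.444 , -0.1501]), array([ 0.444 , -0.1491]), array([ 0.4444, -0.1427])]
top red 200.5 [283.  181.3  10.4  22.6  78.7] (271, 175, 24, 14) [array([0.6782, 0.0605]), array([0.6767, 0.0601]), array([0.6669, 0.0575])]
top yellow 102.5 [325.2 309.1  21.6  16.3  77.9] (316, 299, 19, 22) [array([ 0.4263, -0.0197]), array([ 0.4264, -0.0196]), array([ 0.4276, -0.0188])]
top blue 349.0 [255.5 298.5  21.   21.   90. ] (245, 288, 22, 22) [array([0.4483, 0.1143]), array([0.4483, 0.1136]), array([0.4485, 0.1086])]
top blue 193.0 [387.5 161.7  10.   22.4  79.4] (376, 155, 24, 14) [array([ 0.7161, -0.1479]), array([ 0.7143, -0.1469]), array([ 0.703 , -0.1406])]
top green 6631.0 [468.4 310.5  83.8  83.   82.9] (423, 266, 92, 91) [array([ 0.4201, -0.2964]), array([ 0.4203, -0.2944]), array([ 0.4217, -0.2817])]
scene red 242.5 [249.5 265.   16.   19.   90. ] (240, 257, 20, 17) [array([ 0.422 , -0.1186]), array([ 0.4255, -0.1219]), array([ 0.4477, -0.1429])]
scene red 130.0 [397.2 262.1   9.3  16.5  23.2] (390, 254, 15, 17) [array
[... 397 characters left out ...]
4.5   7.4  19.4] (418, 74, 45, 20) [array([0.4466, 0.7444]), array([0.4499, 0.7351]), array([0.4711, 0.676 ])]
scene blue 191.5 [361.3 342.1  10.5  21.1  24. ] (353, 331, 17, 23) [array([ 0.7135, -0.1419]), array([ 0.7149, -0.1451]), array([ 0.7243, -0.165 ])]
scene blue 179.0 [363.2  56.1  34.4   6.6  19.7] (346, 49, 35, 16) [array([0.1773, 0.7431]), array([0.1825, 0.7338]), array([0.2155, 0.6748])]
scene blue 154.0 [321.5 194.   12.   17.   90. ] (313, 188, 18, 13) [array([0.4252, 0.1459]), array([0.4286, 0.1408]), array([0.4507, 0.1081])]
scene green 5832.0 [189.7 325.6  77.1  92.7  37.1] (132, 281, 117, 96) [array([ 0.4223, -0.2982]), array([ 0.4258, -0.3003]), array([ 0.448 , -0.3133])]
```

```bash
cat >> h.py <<'E'
sr=np.array([.6769,.0610]); sb=np.array([.7146,-.1460])
row=(sb-sr)/np.linalg.norm(sb-sr); nn=np.array([-row[1],row[0]])
WELL={'red':sr-.054*nn,'blue':sb-.054*nn}; WELL['yellow']=(WELL['red']+WELL['blue'])/2
POT={'red':np.array([.4447,-.1425]),'yellow':np.array([.4290,-.0195]),'blue':np.array([.4493,.1085])}
TRAY=np.array([.4212,-.2973]); GZ=.023; UP=.16
def quat(s=1):
    y=np.array([*(s*nn),0]); z=np.array([0,0,-1.]); return R.from_matrix(np.c_[np.cross(y,z),y,z]).as_quat()
E
python3 - <<'E'
from h import *
print(WELL, plane('top',(343,193),.076), [pix('top',[*WELL[k],.016]).round(1) for k in WELL])
for s in(1,-1):
    for p in [*WELL.values(),*POT.values(),TRAY]:
        for z in(.03,UP):
            q=manip.solve_ik([*p,z],quat(s)); print(s,p.round(3),z,None if q is None else np.round(q,2))
im=cv2.imread('pics/top0.png')[140:240,240:440]; im=cv2.resize(im,None,fx=4,fy=4,interpolation=cv2.INTER_CUBIC)
for k,p in WELL.items():
    for ctr,r,z in((p,.03,.022),(p,.021,.076)):
        pts=[pix('top',[*(ctr+r*np.array([np.cos(t),np.sin(t)])),z]) for t in np.linspace(0,6.28,40)]
        cv2.polylines(im,[np.int32((np.array(pts)-[240,140]+.5)*4)],True,(255,255,0) if r>.025 else (255,0,255))
cv2.imwrite('pics/chk.png',im)
E
```

```text
{'red': array([0.6237739 , 0.05132438]), 'blue': array([ 0.6614739 , -0.15567562]), 'yellow': array([ 0.6426239 , -0.05217562])} [ 0.63985456 -0.05405821  0.076     ] [array([287.8, 208.4]), array([392.2, 188.6]), array([340.2, 198.4])]
1 [0.624 0.051] 0.03 [ 0.43  0.83 -0.79  1.73  0.73  0.91 -0.49]
1 [0.624 0.051] 0.16 [ 0.47  0.65 -0.85  1.66  0.54  1.08 -0.36]
1 [ 0.661 -0.156] 0.03 [ 0.72  0.91 -0.82  1.58  0.76  1.   -0.15]
1 [ 0.661 -0.156] 0.16 [ 0.85  0.85 -1.07  1.51  0.77  1.25 -0.16]
1 [ 0.643 -0.052] 0.03 [ 0.63  0.89 -0.88  1.68  0.81  0.98 -0.36]
1 [ 0.643 -0.052] 0.16 [ 0.73  0.78 -1.05  1.61  0.72  1.19 -0.31]
1 [ 0.445 -0.142] 0.03 [ 0.92  0.61 -0.81  2.12  0.71  0.7  -0.19]
1 [ 0.445 -0.142] 0.16 [ 1.08  0.39 -0.98  2.05  0.41  0.91  0.06]
1 [ 0.429 -0.02 ] 0.03 [ 0.55  0.51 -0.67  2.21  0.57  0.59 -0.36]
1 [ 0.429 -0.02 ] 0.16 [ 1.09  0.49 -1.33  2.13  0.59  0.98 -0.39]
1 [0.449 0.108] 0.03 [ 0.54  0.74 -1.04  2.13  0.91  0.82 -0.9 ]
1 [0.449 0.108] 0.16 [ 0.74  0.56 -1.29  2.05  0.64  1.02 -0.7 ]
1 [ 0.421 -0.297] 0.03 [ 1.13  0.64 -0.72  2.01  0.64  0.72  0.2 ]

[... 310 characters left out ...]
 1.56 -0.83  1.24 -2.17]
-1 [ 0.643 -0.052] 0.03 [-0.56  0.91  0.9   1.72 -0.86  0.96 -2.28]
-1 [ 0.643 -0.052] 0.16 [-0.47  0.63  0.73  1.65 -0.47  1.04 -2.55]
-1 [ 0.445 -0.142] 0.03 [ 0.06  0.47  0.23  2.15 -0.2   0.54 -2.53]
-1 [ 0.445 -0.142] 0.16 [-0.52  0.33  0.91  2.09 -0.34  0.87 -2.37]
-1 [ 0.429 -0.02 ] 0.03 [-0.52  0.49  0.59  2.25 -0.53  0.54 -2.48]
-1 [ 0.429 -0.02 ] 0.16 [-1.04  0.36  1.21  2.18 -0.44  0.88 -2.53]
-1 [0.449 0.108] 0.03 [-0.98  0.62  0.84  2.17 -0.77  0.67 -2.55]
-1 [0.449 0.108] 0.16 [ 0.74  0.56 -1.29  2.05  0.64  1.02  2.44]
-1 [ 0.421 -0.297] 0.03 [ 0.71  0.53 -0.18  2.02  0.16  0.6  -2.54]
-1 [ 0.421 -0.297] 0.16 [ 0.82  0.33 -0.31  1.95  0.13  0.88 -2.51]
```

View pics/chk.png

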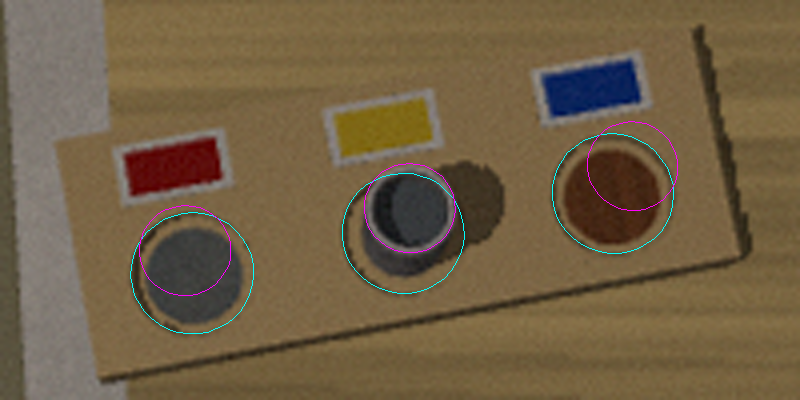

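The overlay matches: cyan well rims sit on the three wells, and the magenta pot-top ring lies on the empty pot at about (410,210) in the crop. I'll move the empty pot first.

```bash
cat >> h.py <<'E'
def pick(xy,floor,f=20):
    manip.servo_line([*xy,UP],quat(),vel=.3); manip.servo_line([*xy,floor+GZ],vel=.12)
    effector.close(f_grip=f); print('gap',manip.current_finger_gap(),'F',manip.current_gripper_force())
    manip.servo_line([*xy,UP],vel=.12); print('gap up',manip.current_finger_gap())
def place(xy,floor):
    manip.servo_line([*xy,UP],vel=.25); manip.servo_line([*xy,floor+GZ+.0015],vel=.08)
    manip.sleep(.2); effector.open_jaws(); manip.sleep(.2)
    manip.servo_line([*xy,UP],vel=.15); print('t',manip.current_clock())
E
python3 - <<'E'
from h import *
e=np.array([.6405,-.0535])
manip.move_pose([*e,.22],quat()); print(manip.current_clock())
pick(e,.016,15); place(TRAY,.004)
cv2.imwrite('pics/s1.png',viewer.get_image('scene')[:,:,::-1])
E
```

```text
2.7417
gap 0.04231222146243595 F 14.99995800666511
gap up 0.04230158314785676
t 11.8583
```

View pics/s1.png

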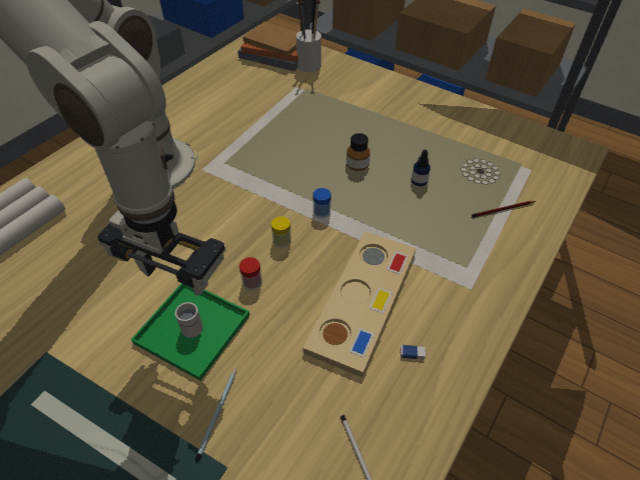

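The empty pot stands upright in the tray at (189,320), and the other pots have not moved. Next come the capped pots.

Run:
```python
from h import *
for k in('red','yellow','blue'):
    print(k); pick(POT[k],0); place(WELL[k],.016)
manip.servo_line([.45,-.15,.3],vel=.3)
for n in('scene','top'): cv2.imwrite(f'pics/{n}2.png',viewer.get_image(n)[:,:,::-1])
```

```text
red
gap 0.04140352015861727 F 19.99998316168785
gap up 0.041329016148721566
t 21.1583
yellow
gap 0.041390787937165156 F 20.00006139278412
gap up 0.04178865498059343
t 30.3833
blue
gap 0.04130274827508073 F 19.99995991587639
gap up 0.04177588060819156
t 40.25
```

View pics/scene2.png

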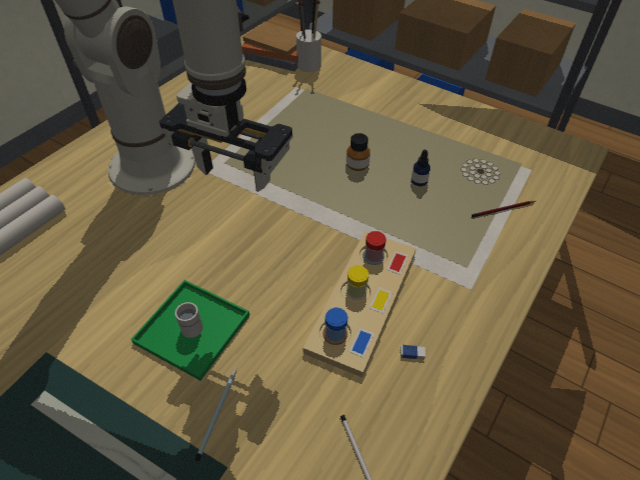

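View pics/top2.png

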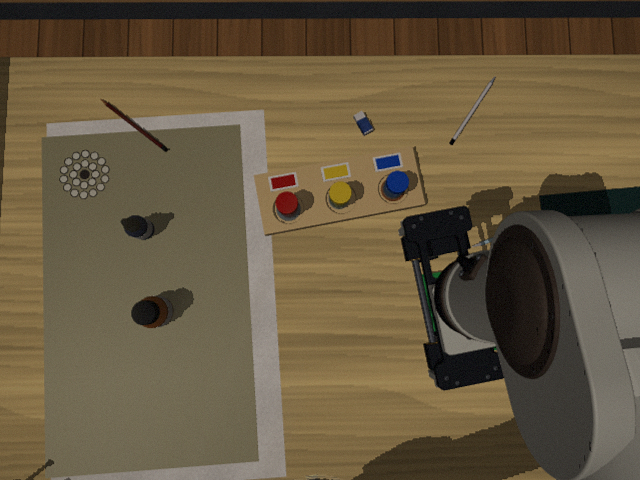

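All three capped pots stand in their own wells: caps at (287,202), (340,193) and (397,183) in the top view, each beside its matching swatch. The bottles have not moved. I'll check the centring and hand in.

Run:
```python
from h import *
ok=True
im=cv2.cvtColor(cv2.imread('pics/top2.png'),cv2.COLOR_BGR2RGB)
for k in WELL:
    cs=[cv2.minEnclosingCircle(c) for c in blobs(im,k,smin=120)]
    ds=[plane('top',c[0],.073)[:2]-WELL[k] for c in cs]
    d=min(ds,key=np.linalg.norm); print(k,(d*1000).round(1)); ok&=np.linalg.norm(d)<.008
if ok: print(manip.hand_in(),manip.current_clock())
```

```text
red [-0.1 -0.8]
blue [-0.3  0.4]
yellow [-3.1  3.8]
the job is handed in; nothing more can be done
the job is handed in; nothing more can be done
```

The empty pot stands in the green tray, the yellow, red and blue pots stand in their own wells (within 5 mm of centre by the camera), and the job was handed in after about 42 s of robot time; the judge's verdict was not shown.

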